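# Stir fresh drying beads through the old ones

### The arm

A 6-joint arm with a two-finger parallel gripper is mounted at the origin on the work surface. World frame = base frame: x ahead of the robot, y to its left, z up, the work surface at z = 0. Lengths are in m, angles in rad, forces in N, time in s.
With the tool pointing down it reaches from about 0.425 to 0.95 m from the base axis. Payload 3.5 kg.
Tool frame: the origin (TCP) lies at the very end of the fingers, on their centre line; the grasp point (between the pads) lies 19 mm behind it (ctrl.pinch_z is the distance from the TCP to the grasp point, in m); z points along the fingers, y is the line along which they close (so a half turn about z gives the same grasp; the last joint's range is limited). The gripper opens to 85 mm and grips with 20 to 120 N. Pads are 22 mm wide; open, the fingers measure 114 mm over their backs; the gripper's body (76 mm by 85 mm) begins 54 mm behind the grasp point. The pads swing forward as they close: fully open they stand 13 mm farther back than shut.
Start: joints at [1.178, 0.286, 1.577, -0, 1.279, -0.15], TCP at [0.162, 0.655, 0.231] pointing down, gripper open.
Joint ranges: [-2.77, 2.77], [-0.9, 2.22], [0.21, 2.48], [-1.53, 4.67], [0.24, 2.81], [-2.84, 2.84]. Speed limits (rad/s): [2.79, 2.79, 3.14, 3.14, 3.14, 3.14].

### API

Orientations are given as a unit quaternion [x, y, z, w].
In Python, from plant import ctrl gives the robot as it stands. The module is installed in compiled form; this text tells all that it offers.
- The arm moves only by the shell command python3 -m crank 'ROWS' [OPENING] [FORCE]. ROWS is JSON, a list of rows, each a list of 6 numbers: the shift along the tool's x, y, z in cm, then the turn, a rotation vector about the tool's x, y, z in rad. In form: [[tx, ty, tz, rx, ry, rz], ...]. A call has 1 to 10 rows; each row is the pose to reach, as a shift and turn from the pose commanded when the call began, along the tool's axes at that moment; what a row does not reach only later rows make up. A row lasts 1/10 s, in which the tool goes at most 50 mm and 8.59 degrees, less where a joint would pass 70% of its speed; a pose out of reach is approached as far as the arm can. A call with a gripper value outside its range is refused whole. OPENING is the opening, from 0 (shut) to 1 (fully open), set as the call begins (- or left out, the last holds). The fingers move at their own pace and stop on an object; FORCE is the grip in N (left out, the last holds). Time passes only in rows, so rows that repeat a pose let the fingers close. It gives the time, the measured TCP pose, the force, the opening and the grip force at its end, in the units of the state.
- ctrl.get_state(): the state, without advancing time (a new reading comes with each control period).
- ctrl.read_camera(name): name is "side" or "top"; returns (picture, depth): 384x512x3 uint8, blue, green, red; 384x512 float32, m along the optical axis (not along the pixel's ray), 0 where there is no reading.
- ctrl.camera_info(name): a dict with "K" (3x3 intrinsics, pixels), "origin" and "orientation" of the camera in the world. Camera axes: x right, y down, z forward; pixel columns grow to the right and rows downward; lengths in m; the calibration is good to about 2 mm. A picture is of the moment at which its call begins. camera_info takes no time and is no camera call.
- ctrl.sign_off(): hands the job in; it is judged then, once.
The state is a dict: "time": time; "qpos": joint angles; "dq": joint speeds; "joint_efforts": joint torques, N m; "eef_pos": TCP position; "tcp_rot": TCP orientation; "contact_force": force on the tool from outside, world axes, zero at the start; "wrist_torque": the same for the moment, N m; "opening": opening from 0.0 (shut) to 1.0 (fully open); "finger_force": force on a finger pad.
Only numpy, scipy, OpenCV 4.12 (cv2) and the standard library are available. Lean on these libraries where they do the work, as an engineer would, in place of code of your own. Each camera call takes 0.05 s, during which the arm holds its last target. There are 200 camera calls.

### The job

Take the beech stick, lower its green end until it presses on the bottom of the glass dish, and stir the drying beads with it until every one of them has been shifted by a centimetre or more and both halves of the dish, on either side of the dark line, hold green and white beads. Keep your fingers off the beads and the dish, press gently, keep the dish upright where it stands with every bead in it, and leave the tin and the funnel alone. Then lay the stick down on the shelf, flush along the front of the lowest grey tray and about in the middle of it, and let go.

Things in the scene. Friction and masses are not known exactly. Their poses are not given: they have to be found in the camera images.
- dish: Round clear glass dish, loose, 0.9 kg: 34 mm high, outer radius 108 mm at the foot and 114 mm at the rim, wall 5 mm, flat bottom 6 mm thick (inner radius of the bottom about 103 mm, 109 mm at the rim). Origin: centre of its underside, z up. A dark line across the bottom lies along its x axis, through the centre, and parts the dish into a +y half and a -y half.
- dish_in (a point): Centre of the dish's inner bottom, 6 mm above its underside; axes as the dish.
- stick: Straight beech stirring stick, a bar 210 mm long (its x), 20 mm wide (its y), 14 mm thick (its z), about 60 g; the 45 mm at its +x end are painted green. It lies flat on the shelf at the start. Held leaning, it moves beads freely when swept sideways or towards its lower end, but wedges them down when drawn back towards its upper end. Origin: centre of its underside.
- stick_mid (a point): Middle of the stick, 7 mm above its underside; axes as the stick.
- stick_tip (a point): Middle of the end face at the stick's green end, 105 mm from stick_mid along +x; axes as the stick.
- trays: Fixed three-tier set of grey plastic trays, 260 mm wide (its y), 150 mm high. The lowest tray juts out 90 mm in front of the upper two; its front wall is flat, upright and 45 mm high. Axes: x from the front into the trays, y along the front, z up.
- tray_front (a point): Middle of the foot of the lowest tray's front face, at shelf height; axes as the trays: the face is the plane x = 0, the stick belongs at x < 0.
- tin: Bystander: green aluminium tin, 84 mm in diameter, 118 mm high. Origin: centre of its underside.
- funnel: Bystander: small steel funnel standing mouth down, 90 mm in diameter, 85 mm high. Origin: centre of its underside.
- green0: Chunky green drying bead: a plain round puck 30 mm in diameter and 18 mm high, about 20 g, loose, standing flat on the dish's bottom; all three green ones start in the dish's +y half. Origin: centre of its underside.
- green1: Chunky green drying bead: a plain round puck 30 mm in diameter and 18 mm high, about 20 g, loose, standing flat on the dish's bottom; all three green ones start in the dish's +y half. Origin: centre of its underside.
- green2: Chunky green drying bead: a plain round puck 30 mm in diameter and 18 mm high, about 20 g, loose, standing flat on the dish's bottom; all three green ones start in the dish's +y half. Origin: centre of its underside.
- white0: Chunky white drying bead: a plain round puck 30 mm in diameter and 18 mm high, about 20 g, loose, standing flat on the dish's bottom; all three white ones start in the dish's -y half. Origin: centre of its underside.
- white1: Chunky white drying bead: a plain round puck 30 mm in diameter and 18 mm high, about 20 g, loose, standing flat on the dish's bottom; all three white ones start in the dish's -y half. Origin: centre of its underside.
- white2: Chunky white drying bead: a plain round puck 30 mm in diameter and 18 mm high, about 20 g, loose, standing flat on the dish's bottom; all three white ones start in the dish's -y half. Origin: centre of its underside.
There are look-alikes about, which are no part of the job. What is shaped like the white0 but red is not meant.

How it is judged:
On the way, in this order (a step that is already met when the one before it is completed fails the run):
1. the stick's green end touches the bottom of the dish (contact over 0.4 N, tip within 12 mm of the bottom) (contact force between stick and dish above 0.4 N and z of stick_tip in the frame of dish_in below 0.012 m and horizontal distance between stick_tip and dish_in below 0.108 m), for 0.1 s.
2. green end within 30 mm of the dish bottom: each half of the dish holds a green and a white bead, centres 4 mm or more past the line, and every bead lies 10 mm or more from its start (z of stick_tip in the frame of dish_in below 0.03 m and horizontal distance between stick_tip and dish_in below 0.108 m and y of any of green0, green1, green2 in the frame of dish above 0.004 m and y of any of green0, green1, green2 in the frame of dish below -0.004 m and y of any of white0, white1, white2 in the frame of dish above 0.004 m and y of any of white0, white1, white2 in the frame of dish below -0.004 m and distance of each of green0, green1, green2, white0, white1, white2 from where it was at the start of the episode above 0.01 m), for 0.2 s.
At the end, for the whole second after the job is handed in: Each half of the dish holds a green and a white bead, centres 4 mm or more past the line; all beads in the upright, still dish; stick still and flat on the shelf along the lowest tray's front: gap under 4 mm, parallel within 0.035 rad, its middle within 60 mm of the face's middle (y of any of green0, green1, green2 in the frame of dish above 0.004 m and y of any of green0, green1, green2 in the frame of dish below -0.004 m and y of any of white0, white1, white2 in the frame of dish above 0.004 m and y of any of white0, white1, white2 in the frame of dish below -0.004 m and horizontal distance between each of green0, green1, green2, white0, white1, white2 and dish below 0.107 m and z of each of green0, green1, green2, white0, white1, white2 in the frame of dish below 0.034 m and angle between dish's own z axis and vertical below 0.05 rad and height (world z) of dish below 0.004 m and linear speed of each of dish, stick below 0.01 m/s and x of stick_mid in the frame of tray_front between -0.014 and 0 m and y of stick_mid in the frame of tray_front between -0.06 and 0.06 m and angle between the x axis of stick and the y axis of trays, either way round below 0.035 rad and height (world z) of each of stick_mid, stick_tip below 0.013 m); the robot touches nothing.
It fails at once if the fingers touch a bead or the dish (contact force between the fingers and green0 above 0.5 N or contact force between the fingers and green1 above 0.5 N or contact force between the fingers and green2 above 0.5 N or contact force between the fingers and white0 above 0.5 N or contact force between the fingers and white1 above 0.5 N or contact force between the fingers and white2 above 0.5 N or contact force between the fingers and dish above 0.5 N).
It fails at once if the stick presses on the dish with more than 30 N (contact force between stick and dish above 30 N).
It fails at once if the dish is shoved more than 50 mm or tipped more than 0.2 rad (distance of dish from where it was at the start of the episode above 0.05 m or angle between dish's own z axis and vertical above 0.2 rad).
It fails at once if the tin or the funnel is moved more than 30 mm (distance of any of tin, funnel from where it was at the start of the episode above 0.03 m).
It also fails if it takes over 72 s, if anything falls off the work surface, if the arm or the gripper's body presses on something with over 40 N, if the wrist force passes 120 N, or if a joint passes its speed limit or range.

## Working session

There is one attempt and no reset: what is moved stays moved. The work goes in short steps, Python scripts to look and compute and a shell command to move; the robot and the scene stay as the last step left them, time stands still between calls to the robot, and variables do not carry over. Pictures are saved under pics/ and viewed, at most 10 in all, crops included, and the job is handed in when it is done.

```bash
mkdir -p pics
python3 - <<'E'
from plant import ctrl
import cv2,numpy as np
for n in("top","side"):
    p,d=ctrl.read_camera(n); cv2.imwrite(f"pics/{n}0.png",p); np.savez(f"{n}0.npz",p=p,d=d)
    print(n,ctrl.camera_info(n))
print(ctrl.get_state())
E
```

```text
top {'K': array([[404.01720992,   0.        , 258.2487838 ],
       [  0.        , 404.01720992, 192.77011321],
       [  0.        ,   0.        ,   1.        ]]), 'origin': array([ 0.42964678, -0.01516722,  1.24831969]), 'orientation': array([ 0.71393109, -0.69865135,  0.03739012, -0.02811883])}
side {'K': array([[386.50003649,   0.        , 255.46048453],
       [  0.        , 386.50003649, 189.42674003],
       [  0.        ,   0.        ,   1.        ]]), 'origin': array([0.18239861, 0.65043087, 0.92493264]), 'orientation': array([-0.25299198,  0.90499494, -0.33165077,  0.08358816])}
{'time': 0.1, 'qpos': array([ 1.17800024e+00,  2.87101181e-01,  1.57806382e+00, -1.96701734e-05,
        1.27860071e+00, -1.50000215e-01]), 'dq': array([ 0.00048613, -0.00285719, -0.00459037, -0.00108431, -0.00355799,
       -0.00090477]), 'joint_efforts': array([ 1.85203209e-05, -4.07300663e+01, -2.93697649e+01, -1.81259325e-04,
        3.47806395e-03,  2.93076505e-05]), 'eef_pos': array([0.16202225, 0.65463942, 0.23005144]), 'tcp_rot': array([ 1.21097079e-01,  9.92640074e-01, -1.04928391e-03, -2.82205053e-04]), 'contact_force': array([ 0.61890759, -0.18280384, -0.14856947]), 'wrist_torque': array([ 0.02757588,  0.0100632 , -0.02918445]), 'finger_force': 0.0, 'opening': 1.0006517495285532}
```

View pics/top0.png

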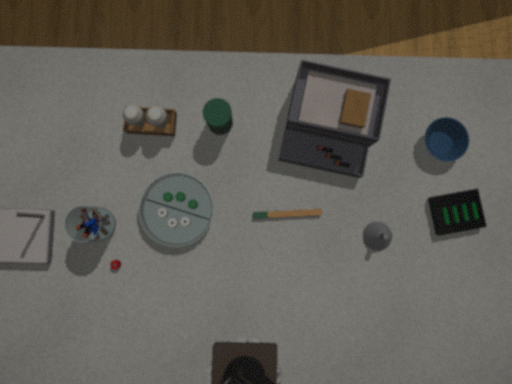

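View pics/side0.png

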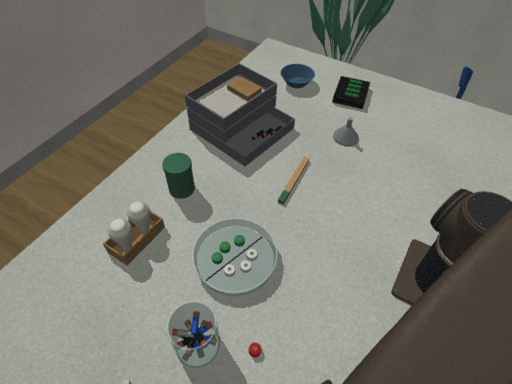

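The top view shows the dish at (176,211). Green beads sit at (168,197), (181,196), (193,203) and white beads at (162,212), (172,222), (185,222). The stick runs from its green end at (254,216) to (321,213). The tray front edge goes from about (281,160) to (362,175), the tin is at (217,113) and the funnel at (377,235).
The puck at (115,265) is red and outside the dish, so it is the look-alike. The six green and white pucks in the dish are the ones meant.

```bash
cat > h.py <<'E'
import cv2,numpy as np
from scipy.spatial.transform import Rotation as R
from plant import ctrl
I={n:ctrl.camera_info(n) for n in("top","side")}
def px(n,u,v,z):
    c=I[n];K=c["K"];r=R.from_quat(c["orientation"]).as_matrix()@[(u-K[0,2])/K[0,0],(v-K[1,2])/K[1,1],1]
    return c["origin"]+r*(z-c["origin"][2])/r[2]
def proj(n,P):
    c=I[n];q=R.from_quat(c["orientation"]).inv().apply(np.atleast_2d(P)-c["origin"]);q=q@c["K"].T
    return q[:,:2]/q[:,2:]
def cloud(n,d):
    c=I[n];K=c["K"];v,u=np.indices(d.shape)
    P=np.stack([(u-K[0,2])/K[0,0]*d,(v-K[1,2])/K[1,1]*d,d],-1)
    return P@R.from_quat(c["orientation"]).as_matrix().T+c["origin"]
def rect(n,x0,y0,z,half,s=0.5e-3):
    "ortho picture of plane z: right=-y, up=+x; s m/px"
    N=int(2*half/s);c=I[n]
    Y,X=np.meshgrid(y0+half-np.arange(N)*s,x0+half-np.arange(N)*s)
    m=proj(n,np.stack([X,Y,0*X+z],-1).reshape(-1,3)).reshape(N,N,2).astype(np.float32)
    return m
E
python3 - <<'E'
from h import *
f=np.load("top0.npz");p,d=f["p"],f["d"]
for k,(u,v),z in[("dish",(176,211),.006),("g",(168,197),.024),("g",(181,196),.024),("g",(193,203),.024),("w",(162,212),.024),("w",(172,222),.024),("w",(185,222),.024),("line",(146,203),.006),("line",(210,219),.006),("tin",(217,108),.118),("fun",(377,235),.04),("trL",(281,160),.045),("trR",(362,175),.045)]:
    print(k,(u,v),px("top",u,v,z).round(4))
h=cv2.cvtColor(p,cv2.COLOR_BGR2HSV)
C=cloud("top",d)
roi=np.zeros(d.shape,bool);roi[200:230,245:330]=1
m=roi&(h[...,1]>90); 
pts=np.array([px("top",u,v,.014)[:2] for v,u in np.argwhere(m)])
print("stick",m.sum(),cv2.minAreaRect((pts*1000).astype(np.float32)),np.median(C[m][:,2]))
# tray from depth: points with z 0.035..0.055
t=(C[...,2]>.036)&(C[...,2]<.056);t[:100]=0;t[190:]=0;t[:,:265]=0;t[:,400:]=0
Q=C[t];print(t.sum(),cv2.minAreaRect((Q[:,:2]*1000).astype(np.float32)))
a=cv2.resize(p[165:255,95:330],None,fx=3.4,fy=3.4,interpolation=cv2.INTER_CUBIC);a=cv2.convertScaleAbs(a,alpha=1.5)
b=cv2.resize(p[140:190,265:385],(799,293),interpolation=cv2.INTER_CUBIC);b=cv2.convertScaleAbs(b,alpha=2)
cv2.imwrite("pics/crop1.png",np.vstack([a,b[:280,:799]]) if a.shape[1]==799 else np.vstack([cv2.resize(a,(799,306)),b]))
E
```

```text
dish (176, 211) [0.4835 0.2208 0.006 ]
g (168, 197) [0.5246 0.2432 0.024 ]
g (181, 196) [0.5286 0.204  0.024 ]
g (193, 203) [0.5081 0.167  0.024 ]
w (162, 212) [0.4788 0.2594 0.024 ]
w (172, 222) [0.4494 0.228  0.024 ]
w (185, 222) [0.4502 0.189  0.024 ]
line (146, 203) [0.5061 0.3135 0.006 ]
line (210, 219) [0.4613 0.1159 0.006 ]
tin (217, 108) [0.7758 0.0942 0.118 ]
fun (377, 235) [ 0.4234 -0.3872  0.04  ]
trL (281, 160) [ 0.6424 -0.0963  0.045 ]
trR (362, 175) [ 0.6024 -0.3414  0.045 ]
stick 348 ((482.92791748046875, -121.0632095336914), (18.660627365112305, 205.30935668945312), 4.586719036102295) 0.014404688245077124
298 ((715.5089111328125, -234.9159393310547), (260.4877014160156, 186.70091247558594), 79.05663299560547)
```

View pics/crop1.png

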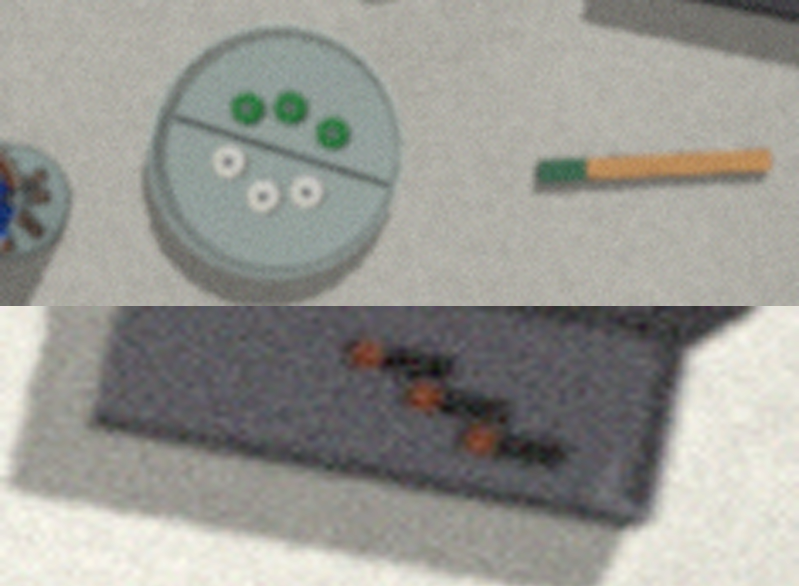

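The crop confirms three green and three white pucks in the dish with the dark line between them. There is one beech stick with its green end on the left (dish side), and the flat tray front edge runs from about (280,160) to (361,177).

```bash
cat >> h.py <<'E'
def ori(yaw,tilt=0):
    "tool x horizontally at heading yaw (stick x), tool down, green end lowered by tilt"
    x=np.array([np.cos(yaw),np.sin(yaw),0]);z=np.array([0,0,-1.]);M=np.stack([x,np.cross(z,x),z],1)
    return R.from_matrix(M)*R.from_rotvec([0,-tilt,0])
def row(P,O,st=None):
    st=st or ctrl.get_state();q=R.from_quat(st["tcp_rot"])
    t=q.inv().apply(np.array(P)-st["eef_pos"])*100;r=(q.inv()*O).as_rotvec()
    return np.r_[t.round(2),r.round(3)].tolist()
E
python3 - <<'E'
from h import *
O=ori(np.pi/2+.08)
print(row([.5,.25,.23],O)); print(row([.4866,-.166,.15],O))
# tray front edge + stick refine, from both cameras' edges
f=np.load("top0.npz");p,d=f["p"],f["d"];C=cloud("top",d)
g=cv2.GaussianBlur(cv2.cvtColor(p,cv2.COLOR_BGR2GRAY),(3,3),0).astype(float)
# plane z=.045: scan along tray x through approx edge, find strongest brightness step
m=np.array([.6215,-.217]);ty=np.array([.19,.98]);ty/=np.linalg.norm(ty);tx=np.array([ty[1],-ty[0]])
S=np.arange(-.03,.03,.0005);E=[]
for n,f in(("top","top0.npz"),("side","side0.npz")):
    g=cv2.cvtColor(np.load(f)["p"],cv2.COLOR_BGR2GRAY).astype(np.float32)
    for z in(0.,.045):
        E=[]
        for k in np.linspace(-.11,.11,45):
            P=np.array([np.r_[m+ty*k+tx*s,z] for s in S]);q=proj(n,P).astype(np.float32)
            v=cv2.remap(g,q[:,0].copy(),q[:,1].copy(),cv2.INTER_LINEAR).ravel();v=np.convolve(v,np.ones(9)/9,'same')
            dv=v[14:-6]-v[6:-14];E.append((k,S[10:-10][np.argmin(dv)],dv.min()))
        E=np.array(E);c=np.polyfit(E[:,0],E[:,1],1);r=abs(E[:,1]-np.polyval(c,E[:,0]));c=np.polyfit(E[r<np.median(r)*2+1e-4,0],E[r<np.median(r)*2+1e-4,1],1)
        print(n,z,c,np.median(r),E[:,2].mean())
E
```

```text
[-42.53, -31.15, 0.06, -0.002, 0.001, 1.248]
[-51.24, -71.84, 8.14, -0.002, 0.001, 1.248]
top 0.0 [-0.00160517  0.00313339] 0.0003314229249011874 -18.57919077932099
top 0.045 [-0.00246878 -0.00519997] 0.0004301932367149746 -18.85076919367284
side 0.0 [0.00254309 0.00296023] 0.0002969477382520876 -32.29556568287037
side 0.045 [-0.00625    -0.02471875] 0.001200263504611325 -34.473427854938265
```

```bash
python3 -m crank '[[-42.5,-31.2,0,0,0,1.248],[-42.5,-31.2,0,0,0,1.248],[-42.5,-31.2,0,0,0,1.248],[-42.5,-31.2,0,0,0,1.248],[-42.5,-31.2,0,0,0,1.248],[-42.5,-31.2,0,0,0,1.248],[-42.5,-31.2,0,0,0,1.248],[-42.5,-31.2,0,0,0,1.248],[-42.5,-31.2,0,0,0,1.248],[-42.5,-31.2,0,0,0,1.248]]' 0.5 80
python3 - <<'E'
from h import *
print(row([.4866,-.166,.05],ori(np.pi/2+.08)))
E
```

```text
time: 1.1
eef_pos: [0.483, 0.2692, 0.231]
tcp_rot: [0.679, 0.735, -0.0, -0.0]
contact_force: [0.6, -0.2, 0.0]
opening: 0.497
finger_force: 0.0
[-43.42, -3.07, 18.1, -0.0, -0.0, -0.001]
```

```bash
python3 -m crank '[[-43.4,-3.1,12,0,0,0],[-43.4,-3.1,12,0,0,0],[-43.4,-3.1,12,0,0,0],[-43.4,-3.1,12,0,0,0],[-43.4,-3.1,12,0,0,0],[-43.4,-3.1,12,0,0,0],[-43.4,-3.1,12,0,0,0],[-43.4,-3.1,12,0,0,0],[-43.4,-3.1,12,0,0,0],[-43.4,-3.1,12,0,0,0]]'
python3 - <<'E'
from h import *
print(row([.4866,-.166,.02],ori(np.pi/2+.08)))
E
```

```text
time: 2.1
eef_pos: [0.4849, -0.1684, 0.1095]
tcp_rot: [0.681, 0.733, -0.001, -0.001]
contact_force: [-0.9, 0.9, 0.2]
opening: 0.5
finger_force: 0.0
[0.22, 0.21, 8.95, -0.002, -0.0, -0.006]
```

```bash
python3 -m crank '[[0.2,0.1,4,0,0,0],[0.2,0.1,9,0,0,0],[0.2,0.1,10,0,0,0],[0.2,0.1,10.5,0,0,0],[0.2,0.1,10.8,0,0,0],[0.2,0.1,10.8,0,0,0],[0.2,0.1,10.8,0,0,0]]'
python3 - <<'E'
from h import *
print(row([.4866,-.166,.001],ori(np.pi/2+.08)))
E
```

```text
time: 2.8
eef_pos: [0.4885, -0.1626, 0.0054]
tcp_rot: [0.678, 0.735, 0.0, 0.002]
contact_force: [0.5, 0.1, -0.4]
opening: 0.502
finger_force: 0.0
[-0.32, -0.22, 0.44, 0.003, 0.002, 0.0]
```

```bash
python3 -m crank '[[0,-0.1,0.2,0,0,0],[0,-0.1,0.4,0,0,0],[0,-0.1,0.4,0,0,0]]' && python3 -m crank '[[0,0,0,0,0,0],[0,0,0,0,0,0],[0,0,0,0,0,0],[0,0,0,0,0,0],[0,0,0,0,0,0],[0,0,0,0,0,0],[0,0,0,0,0,0],[0,0,0,0,0,0]]' 0 100 && python3 -m crank '[[0,0,-4,0,0,0],[0,0,-8,0,0,0],[0,0,-12,0,0,0],[0,0,-15,0,-0.15,0],[0,0,-18,0,-0.3,0],[0,0,-18,0,-0.45,0],[0,0,-18,0,-0.6,0],[0,0,-18,0,-0.75,0],[0,0,-18,0,-0.87,0],[0,0,-18,0,-0.87,0]]'
python3 - <<'E'
from h import *
print(ctrl.get_state()["qpos"].round(2))
for n in("top","side"):
    p,d=ctrl.read_camera(n); cv2.imwrite(f"pics/{n}1.png",p); np.savez(f"{n}1.npz",p=p,d=d)
a=cv2.imread("pics/side1.png");b=cv2.imread("pics/top1.png");cv2.imwrite("pics/both1.png",cv2.resize(np.hstack([a,b]),(800,300)))
E
```

```text
time: 3.1
eef_pos: [0.4858, -0.162, -0.0007]
tcp_rot: [0.678, 0.735, -0.0, -0.0]
contact_force: [0.4, -0.9, -0.2]
opening: 0.499
finger_force: 0.0
time: 3.9
eef_pos: [0.4869, -0.1626, 0.0006]
tcp_rot: [0.678, 0.735, 0.0, 0.001]
contact_force: [-1.9, 0.9, 6.4]
opening: 0.206
finger_force: 99.1
time: 4.9
eef_pos: [0.4841, -0.16, 0.1758]
tcp_rot: [0.613, 0.669, -0.287, 0.307]
contact_force: [-0.4, 0.5, -0.9]
opening: 0.201
finger_force: 98.0
[-0.15  0.01  2.18 -1.05  1.03  0.37]
```

View pics/both1.png

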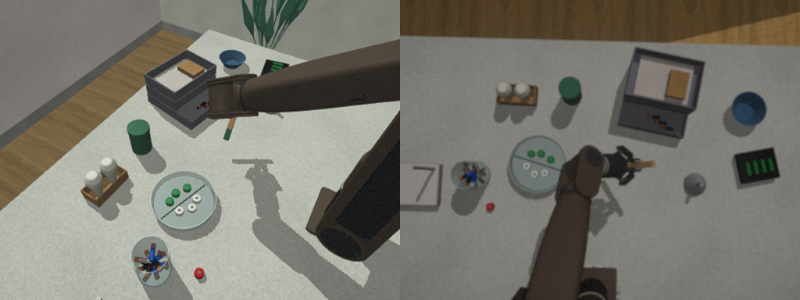

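The stick is held, green end down: tip at about (226,138) in the left (side) half of the picture. The beads are undisturbed.

```bash
cat >> h.py <<'E'
TIP=np.array([.146,0,-.0064])
C=np.array([.4835,.2208,.006]);YAW=np.arctan2(.975,.22)
def D(x,y,z=0):
    "dish frame (dish_in) -> world"
    c,s=np.cos(YAW),np.sin(YAW);return C+np.array([-c*x+s*y,-s*x-c*y,z])
def tip(x,y,z,tilt=.87,yaw=None):
    O=ori(YAW if yaw is None else yaw,tilt);return D(x,y,z)-O.apply(TIP),O
def show(*pts,st=None):
    st=st or ctrl.get_state()
    q=R.from_quat(st["tcp_rot"]);w=st["eef_pos"]+q.apply(TIP)-C
    c,s=np.cos(YAW),np.sin(YAW);print("tip now dish xyz",np.round([-c*w[0]-s*w[1],s*w[0]-c*w[1],w[2]],4),"ori err",(q.inv()*ori(YAW,.87)).as_rotvec().round(3))
    for p in pts: print(p,row(*tip(*p),st))
E
python3 - <<'E'
from h import *
print(px("top",175.9,209.7,.034),px("top",146.5,199.7,.006),px("top",209.1,219.4,.006))
# dish rim by depth/gradient: fit bead blobs and dish colour
p=np.load("top0.npz")["p"];h=cv2.cvtColor(p,cv2.COLOR_BGR2HSV)
print("hsv glass",h[225,150],h[185,178],"shelf",h[260,200],"white",h[222,172],"green",h[197,168])
st=ctrl.get_state();q=R.from_quat(st["tcp_rot"]);T=st["eef_pos"]+q.apply(TIP);print("tip",T,proj("side",T),proj("top",T))
s=np.load("side1.npz")["p"];hs=cv2.cvtColor(s,cv2.COLOR_BGR2HSV);m=cv2.inRange(hs,(60,80,20),(95,255,255));m[:130]=0;m[190:]=0;m[:,:260]=0;m[:,330:]=0
y,x=np.nonzero(m);print(len(x),x.min(),x.max(),y.min(),y.max(),x[y.argmax()])
show((0,.085,.12),(0,.085,.02))
E
```

```text
[0.48620781 0.21589826 0.034     ] [0.51626686 0.31247939 0.006     ] [0.45999469 0.11861084 0.006     ]
hsv glass [ 80  15 101] [ 80  22 105] shelf [ 25  13 122] white [105   5  94] green [71 89 77]
tip [ 0.47767169 -0.06261383  0.07149572] [[288.71894853 177.50421519]] [[269.18397859 214.05019865]]
74 287 312 137 178 289
tip now dish xyz [0.2777 0.0567 0.0655] ori err [ 0.23  -0.002  0.197]
(0, 0.085, 0.12) [12.73, 8.0, -23.49, 0.23, -0.002, 0.197]
(0, 0.085, 0.02) [20.35, 8.02, -17.02, 0.23, -0.002, 0.197]
```

```bash
cat >> h.py <<'E'
def beads(n,p):
    "world xy of beads (top z=.024) by colour"
    h=cv2.cvtColor(p,cv2.COLOR_BGR2HSV);out={}
    for k in "gw":
        if k=="g": m=cv2.inRange(h,(60,110,40),(80,255,255)) if n=="top" else cv2.inRange(h,(55,110,40),(85,255,255))
        else: m=cv2.inRange(h,(0,0,135),(180,40,255))
        m=m.copy()
        out[k]=m
    return out
E
python3 - <<'E'
from h import *
p=np.load("top0.npz")["p"]
m=rect("top",.486,.217,.006,.12);g=cv2.remap(p,m[...,0].copy(),m[...,1].copy(),cv2.INTER_CUBIC)
gr=cv2.cvtColor(g,cv2.COLOR_BGR2GRAY).astype(np.float32);bh=cv2.morphologyEx(cv2.GaussianBlur(gr,(9,9),0),cv2.MORPH_BLACKHAT,np.ones((41,41)))
v,u=np.nonzero(bh>14);X=.486+.12-v*.5e-3;Y=.217+.12-u*.5e-3
c=np.array([1/3.6,.486-.217/3.6])
for t in(.012,.006,.004):
    k=(abs(X-np.polyval(c,Y))<t)&(abs(Y-.217)<.095);c=np.polyfit(Y[k],X[k],1)
print("line",k.sum(),"yaw",np.pi/2-np.arctan(c[0]),"ends Y",Y[k].min(),Y[k].max(),"x at .216",np.polyval(c,.216))
m=rect("top",.486,.217,.034,.15);g=cv2.remap(p,m[...,0].copy(),m[...,1].copy(),cv2.INTER_CUBIC)
c1=cv2.HoughCircles(cv2.GaussianBlur(cv2.cvtColor(g,cv2.COLOR_BGR2GRAY),(9,9),0),cv2.HOUGH_GRADIENT,1,50,param1=40,param2=10,minRadius=222,maxRadius=234)
print([(.486+.15-b*.5e-3,.217+.15-a*.5e-3,r*.5) for a,b,r in c1[0][:3]])
m=rect("top",.486,.217,.024,.12);g=cv2.remap(p,m[...,0].copy(),m[...,1].copy(),cv2.INTER_CUBIC);h=cv2.cvtColor(g,cv2.COLOR_BGR2HSV)
for k,q in(("g",cv2.inRange(h,(55,70,30),(85,255,255))),("w",cv2.inRange(h,(0,0,128),(180,30,255)))):
    q=cv2.morphologyEx(q,cv2.MORPH_CLOSE,np.ones((15,15)))
    N,L,S,Ce=cv2.connectedComponentsWithStats(q)
    print(k,[(S[i,4],(.486+.12-Ce[i,1]*.5e-3).round(4),(.217+.12-Ce[i,0]*.5e-3).round(4)) for i in range(1,N) if S[i,4]>600])
E
```

```text
line 6025 yaw 1.2850622893468564 ends Y 0.12249999999999997 0.31199999999999994 x at .216 0.4893742970484713Traceback (most recent call last):
  File "<stdin>", line 12, in <module>
TypeError: 'NoneType' object is not subscriptable
```

```bash
sed -i 's/^C=np.array.*/C=np.array([.4885,.2158,.006]);YAW=1.285/' h.py
sed -i '/^def beads/,$d' h.py
cat >> h.py <<'E'
def beads(n,p):
    "beads in dish frame, mm, from colour on the plane of their tops"
    m=rect(n,C[0],C[1],.024,.11);g=cv2.remap(p,m[...,0].copy(),m[...,1].copy(),cv2.INTER_CUBIC);h=cv2.cvtColor(g,cv2.COLOR_BGR2HSV)
    lim={"top":(128,70),"side":(135,70)}[n];c,s=np.cos(YAW),np.sin(YAW)
    for k,q in(("g",cv2.inRange(h,(55,lim[1],30),(85,255,255))),("w",cv2.inRange(h,(0,0,lim[0]),(180,30,255)))):
        q=cv2.morphologyEx(q,cv2.MORPH_CLOSE,np.ones((15,15)))
        N,L,S,Ce=cv2.connectedComponentsWithStats(q);o=[]
        for i in range(1,N):
            if S[i,4]<500: continue
            w=np.array([.11-Ce[i,1]*.5e-3,.11-Ce[i,0]*.5e-3])*1000
            o.append((int(S[i,4]),int(round(-c*w[0]-s*w[1])),int(round(s*w[0]-c*w[1]))))
        print(n,k,o)
    return g
E
python3 - <<'E'
from h import *
g=[beads(n,np.load(n+"0.npz")["p"]) for n in("top","side")]
cv2.imwrite("pics/r0.png",cv2.resize(np.hstack(g),(800,400)))
show((0,.085,.12),(0,.085,.02))
E
```

```text
top g [(2576, -3, 40), (2556, -39, 28), (2509, 40, 30)]
top w [(1035, -40, -21), (1077, 34, -26), (1108, -2, -41)]
side g [(6839, -24, 31), (3378, 37, 27)]
side w [(141324, -6, -9), (7943, 60, 110)]
tip now dish xyz [0.2702 0.0681 0.0655] ori err [ 0.279 -0.002  0.238]
(0, 0.085, 0.12) [12.18, 7.69, -22.85, 0.279, -0.002, 0.238]
(0, 0.085, 0.02) [19.81, 7.7, -16.38, 0.279, -0.002, 0.238]
```

View pics/r0.png

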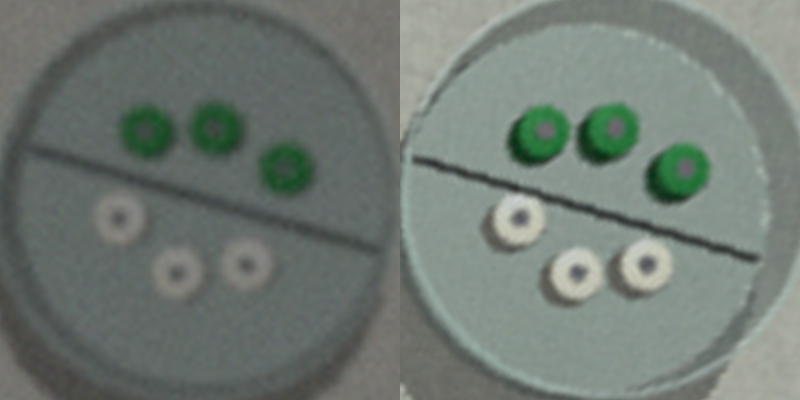

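Both rectified views show the greens above the line and the whites below it, matching the numbers printed. The next move is to hover over the empty +y edge of the dish and then lower the tip.

```bash
sed -i 's/"side":(135,70)/"side":(170,70)/' h.py; python3 -m crank '[[3,2,-8,0.08,0,0.07],[12.7,7.7,-22.8,0.279,0,0.238],[12.7,7.7,-22.8,0.279,0,0.238],[12.7,7.7,-22.8,0.279,0,0.238],[12.7,7.7,-22.8,0.279,0,0.238],[12.7,7.7,-22.8,0.279,0,0.238],[12.7,7.7,-22.8,0.279,0,0.238],[12.7,7.7,-22.8,0.279,0,0.238],[12.7,7.7,-22.8,0.279,0,0.238]]'
python3 - <<'E'
from h import *
print(ctrl.get_state()["qpos"].round(2))
show((-.011,.083,.05),(-.011,.083,.02),(-.011,.083,.01))
E
```

```text
time: 5.9
eef_pos: [0.5422, 0.098, 0.2294]
tcp_rot: [0.727, 0.542, -0.337, 0.252]
contact_force: [0.1, -0.4, -0.6]
opening: 0.201
finger_force: 98.3
[ 0.29  0.33  1.69 -0.7   1.66  0.71]
tip now dish xyz [-0.0013  0.0851  0.116 ] ori err [-0.001 -0.001 -0.003]
(-0.011, 0.083, 0.05) [5.67, -0.18, 3.51, -0.001, -0.001, -0.003]
(-0.011, 0.083, 0.02) [7.96, -0.19, 5.44, -0.001, -0.001, -0.003]
(-0.011, 0.083, 0.01) [8.72, -0.19, 6.09, -0.001, -0.001, -0.003]
```

```bash
python3 -m crank '[[5.7,-0.2,3.5,0,0,0],[7.2,-0.2,4.8,0,0,0],[8,-0.2,5.45,0,0,0],[8.7,-0.2,6.1,0,0,0],[8.7,-0.2,6.1,0,0,0],[8.7,-0.2,6.1,0,0,0]]'
python3 - <<'E'
from h import *
show((-.011,.083,.004))
E
```

```text
time: 6.5
eef_pos: [0.5443, 0.1089, 0.1253]
tcp_rot: [0.727, 0.542, -0.336, 0.253]
contact_force: [-0.2, -0.1, -0.1]
opening: 0.203
finger_force: 98.2
tip now dish xyz [-0.0124  0.0843  0.012 ] ori err [ 0.002 -0.002 -0.004]
(-0.011, 0.083, 0.004) [0.52, -0.07, 0.6, 0.002, -0.002, -0.004]
```

```bash
python3 -m crank '[[0.23,0,0.19,0,0,0],[0.38,0,0.32,0,0,0],[0.5,0,0.42,0,0,0],[0.55,0,0.46,0,0,0],[0.57,0,0.48,0,0,0]]'
python3 - <<'E'
from h import *
show()
E
```

```text
time: 7.0
eef_pos: [0.5436, 0.1086, 0.1177]
tcp_rot: [0.726, 0.542, -0.337, 0.254]
contact_force: [-2.0, -2.3, 5.0]
opening: 0.204
finger_force: 98.5
tip now dish xyz [-0.0115  0.0836  0.004 ] ori err [ 0.001  0.002 -0.003]
```

Contact is 5 N. I hold it, lift 4 mm, and sweep the first green bead over the line.

```bash
python3 -m crank '[[0,0,0,0,0,0],[0,0,0,0,0,0],[-0.3,0,-0.26,0,0,0],[-0.3,-1.2,-0.26,0,0,0],[-0.3,-2.4,-0.26,0,0,0],[-0.3,-3.6,-0.26,0,0,0],[-0.3,-4.8,-0.26,0,0,0],[-0.3,-6,-0.26,0,0,0],[-0.3,-7.2,-0.26,0,0,0],[-0.3,-8.4,-0.26,0,0,0]]' && python3 -m crank '[[0,-0.5,0,0,0,0],[0,-0.5,0,0,0,0]]';  python3 - <<'E'
from h import *
show()
g=[]
for n in("top","side"):
    p,d=ctrl.read_camera(n); g.append(beads(n,p))
cv2.imwrite("pics/r1.png",cv2.resize(np.hstack(g),(800,400)))
E
```

```text
time: 8.0
eef_pos: [0.4617, 0.1333, 0.1198]
tcp_rot: [0.727, 0.543, -0.337, 0.253]
contact_force: [-0.4, 0.2, -0.8]
opening: 0.204
finger_force: 98.2
time: 8.2
eef_pos: [0.4572, 0.1346, 0.1198]
tcp_rot: [0.726, 0.543, -0.337, 0.253]
contact_force: [0.1, 0.2, -0.8]
opening: 0.199
finger_force: 98.2
tip now dish xyz [-0.0124 -0.0069  0.0064] ori err [ 0.001 -0.    -0.001]
top g [(664, -43, 35), (2029, 43, 30), (641, 2, -39)]
top w [(6783, -110, 66), (9404, 60, 107), (4807, 119, -54)]
side g [(3253, -42, 25), (1196, 32, 28), (6506, -3, -18)]
side w [(105494, -14, -23)]
```

View pics/r1.png

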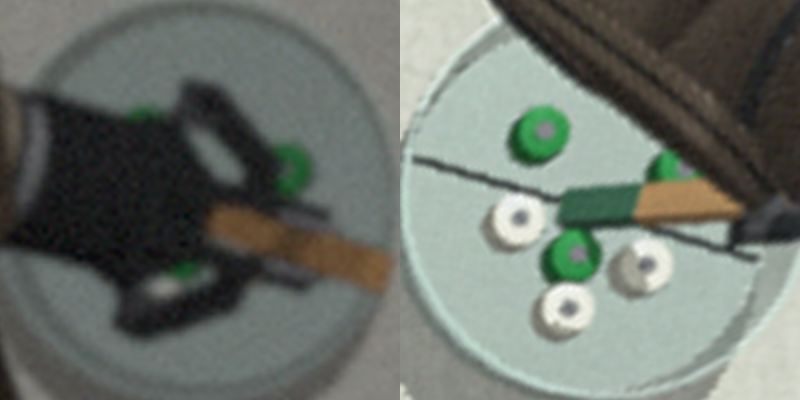

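Right panel: one green now lies below the line at about (572,256), its white neighbour has moved to (565,308), and the other four are untouched. Next I push the two outer whites up, which also shifts the two outer greens.

Run:
```python
from h import *
show((-.012,-.005,.045),(-.048,-.058,.045),(-.048,-.058,.008),(-.048,-.012,.008))
```

```text
tip now dish xyz [-0.0124 -0.0059  0.0065] ori err [ 0.001 -0.001 -0.002]
(-0.012, -0.005, 0.045) [-2.97, 0.13, -2.46, 0.001, -0.001, -0.002]
(-0.048, -0.058, 0.045) [-0.65, -5.17, -5.22, 0.001, -0.001, -0.002]
(-0.048, -0.058, 0.008) [2.17, -5.18, -2.83, 0.001, -0.001, -0.002]
(-0.048, -0.012, 0.008) [2.18, -0.58, -2.83, 0.001, -0.001, -0.002]
```

```bash
python3 -m crank '[[-1.5,0.2,-1.2,0,0,0],[-3,0.2,-2.5,0,0,0],[-2,-2.5,-4,0,0,0],[-0.65,-5.2,-5.2,0,0,0],[-0.65,-5.2,-5.2,0,0,0],[0.7,-5.2,-4.1,0,0,0],[1.8,-5.2,-3.2,0,0,0],[2.2,-5.2,-2.85,0,0,0],[2.2,-5.2,-2.85,0,0,0],[2.2,-4,-2.85,0,0,0]]' && python3 -m crank '[[0,1,0,0,0,0],[0,2,0,0,0,0],[0,2.8,0,0,0,0],[0,3.5,0,0,0,0],[0,3.5,0,0,0,0],[0,2.8,0,0,0,0],[0,2.8,0,0,0,0]]'
python3 - <<'E'
from h import *
show((-.048,-.017,.045),(.029,-.062,.045),(.029,-.062,.008),(.029,-.011,.008))
p,d=ctrl.read_camera("side");np.savez("s2.npz",p=p);g=beads("side",p)
E
```

```text
time: 9.3
eef_pos: [0.4293, 0.1797, 0.1208]
tcp_rot: [0.726, 0.543, -0.338, 0.253]
contact_force: [-1.0, 0.6, 0.0]
opening: 0.203
finger_force: 98.2
time: 10.0
eef_pos: [0.4553, 0.1725, 0.1211]
tcp_rot: [0.726, 0.543, -0.337, 0.253]
contact_force: [-0.6, 0.7, -0.1]
opening: 0.205
finger_force: 98.3
tip now dish xyz [-0.0481 -0.0195  0.0076] ori err [ 0.     0.    -0.001]
(-0.048, -0.017, 0.045) [-2.87, 0.26, -2.4, 0.0, 0.0, -0.001]
(0.029, -0.062, 0.045) [-7.83, -4.23, 3.48, 0.0, 0.0, -0.001]
(0.029, -0.062, 0.008) [-5.01, -4.24, 5.87, 0.0, 0.0, -0.001]
(0.029, -0.011, 0.008) [-5.0, 0.86, 5.87, 0.0, 0.0, -0.001]
side g [(6565, -21, -25)]
side w [(82284, -7, -38)]
```

```bash
python3 -m crank '[[-1.5,0.1,-1.2,0,0,0],[-2.9,0,-2.4,0,0,0],[-5.3,-2,0.5,0,0,0],[-7.8,-4.2,3.5,0,0,0],[-7.8,-4.2,3.5,0,0,0],[-6.4,-4.2,4.7,0,0,0],[-5.4,-4.2,5.5,0,0,0],[-5,-4.2,5.85,0,0,0],[-5,-4.2,5.85,0,0,0],[-5,-3,5.85,0,0,0]]' && python3 -m crank '[[0,1,0,0,0,0],[0,2,0,0,0,0],[0,3,0,0,0,0],[0,3.9,0,0,0,0],[0,3.9,0,0,0,0],[0,3.2,0,0,0,0],[0,3.2,0,0,0,0]]'
python3 - <<'E'
from h import *
show((.029,-.015,.13))
g=[]
for n in("top","side"):
    p,d=ctrl.read_camera(n); g.append(beads(n,p))
cv2.imwrite("pics/r2.png",cv2.resize(np.hstack(g),(800,400)))
E
```

```text
time: 11.05
eef_pos: [0.406, 0.1072, 0.122]
tcp_rot: [0.726, 0.543, -0.337, 0.253]
contact_force: [0.8, -1.1, 0.0]
opening: 0.201
finger_force: 98.2
time: 11.75
eef_pos: [0.4355, 0.098, 0.1215]
tcp_rot: [0.726, 0.543, -0.337, 0.253]
contact_force: [-0.4, -1.3, 0.0]
opening: 0.204
finger_force: 98.2
tip now dish xyz [ 0.029  -0.0175  0.008 ] ori err [-0.     0.    -0.001]
(0.029, -0.015, 0.13) [-9.33, 0.28, -7.86, -0.0, 0.0, -0.001]
top g [(2512, -39, 47), (1445, 44, 53)]
top w [(4494, -105, 74), (9249, 60, 107), (519, -42, 26), (3450, 119, -65)]
side g [(3018, -42, 44), (974, 34, 39), (3402, 42, -14), (3067, -6, -34)]
side w [(114928, -15, -18)]
```

View pics/r2.png

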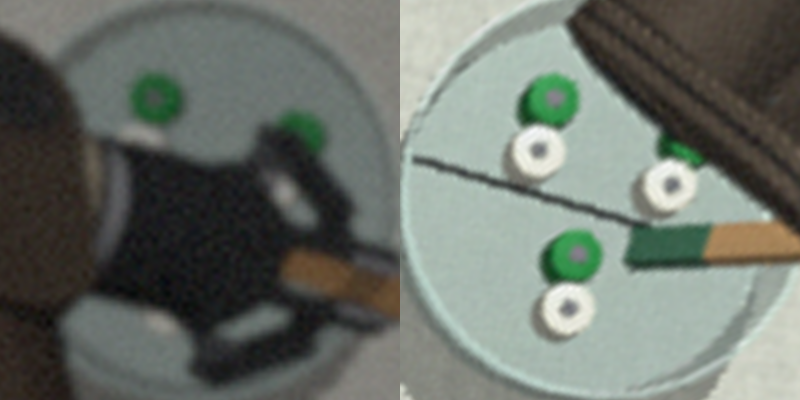

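Right panel: below the line lie a green at (573,256) and a white at (565,308). Above it are a green and a white on the left, (553,100) and (538,152), and on the right, (682,148) and (670,185). All have moved well over a centimetre. I hold briefly, then lift and carry the stick to the tray.

```bash
python3 -m crank '[[0,-0.4,0,0,0,0],[0,-0.4,0,0,0,0],[0,-0.4,0,0,0,0],[-2,-0.4,-1.7,0,0,0],[-5,-0.4,-4.2,0,0,0],[-8,-0.4,-6.7,0,0,0],[-10,-0.4,-8.4,0,0,0],[-10,-0.4,-8.4,0,0,0],[-10,-0.4,-8.4,0,0,0]]'
python3 - <<'E'
from h import *
show(); print(row([.5597,-.2468,.2],ori(1.379)),ctrl.get_state()["qpos"].round(2))
E
```

```text
time: 12.75
eef_pos: [0.4325, 0.0989, 0.2523]
tcp_rot: [0.727, 0.543, -0.336, 0.253]
contact_force: [0.5, -0.2, -0.5]
opening: 0.207
finger_force: 98.2
tip now dish xyz [ 0.0288 -0.0204  0.139 ] ori err [ 0.001 -0.002 -0.003]
[-15.06, 21.96, 25.98, -0.039, 0.868, -0.09] [ 0.34  0.1   1.92 -0.67  1.69  0.75]
```

```bash
python3 -m crank '[[-15,22,26,-0.039,0.868,-0.09],[-15,22,26,-0.039,0.868,-0.09],[-15,22,26,-0.039,0.868,-0.09],[-15,22,26,-0.039,0.868,-0.09],[-15,22,26,-0.039,0.868,-0.09],[-15,22,26,-0.039,0.868,-0.09],[-15,22,26,-0.039,0.868,-0.09],[-15,22,26,-0.039,0.868,-0.09],[-15,22,26,-0.039,0.868,-0.09],[-15,22,26,-0.039,0.868,-0.09]]'
python3 - <<'E'
from h import *
print(row([.5597,-.2468,.01],ori(1.379)))
E
```

```text
time: 13.75
eef_pos: [0.5589, -0.2463, 0.1969]
tcp_rot: [0.772, 0.636, -0.001, -0.002]
contact_force: [-0.8, 1.1, -1.1]
opening: 0.203
finger_force: 98.2
[-0.05, 0.19, 18.69, -0.005, -0.001, -0.001]
```

```bash
python3 -m crank '[[0,0.1,5,0,0,0],[0,0.1,10,0,0,0],[0,0.1,14,0,0,0],[0,0.1,17,0,0,0],[0,0.1,18.5,0,0,0],[0,0.1,19,0,0,0],[0,0.1,19.3,0,0,0],[0,0.1,19.5,0,0,0],[0,0.1,19.5,0,0,0]]'
python3 - <<'E'
from h import *
print(row([.5597,-.2468,.001],ori(1.379)))
E
```

```text
time: 14.65
eef_pos: [0.562, -0.2478, 0.0063]
tcp_rot: [0.771, 0.636, -0.0, 0.001]
contact_force: [-0.4, 0.4, -0.3]
opening: 0.202
finger_force: 98.2
[0.05, -0.24, 0.53, 0.002, 0.002, 0.0]
```

```bash
python3 -m crank '[[0,-0.1,0.3,0,0,0],[0,-0.1,0.45,0,0,0],[0,-0.1,0.5,0,0,0],[0,-0.1,0.5,0,0,0]]' && python3 -m crank '[[0,0,0,0,0,0],[0,0,0,0,0,0],[0,0,0,0,0,0],[0,0,-1,0,0,0],[0,0,-5,0,0,0],[0,0,-10,0,0,0],[0,-4,-13,0,0,0],[0,-8,-13,0,0,0],[0,-8,-13,0,0,0]]' 0.45
python3 - <<'E'
from h import *
ty=np.array([np.cos(1.379),np.sin(1.379)]);tx=np.array([ty[1],-ty[0]]);m=np.array([.6215,-.217])
P=m-.055*tx-.05*tx
for z in(.13,.004): print(row(np.r_[P,z],ori(1.379-np.pi/2)))
p,d=ctrl.read_camera("top");cv2.imwrite("pics/t3.png",cv2.resize(p[110:260,220:420],(800,600),interpolation=cv2.INTER_CUBIC))
h=cv2.cvtColor(p,cv2.COLOR_BGR2HSV);q=h[...,1]>90;q[:160]=0;q[235:]=0;q[:,:265]=0;q[:,:265]=0;q[:,370:]=0
pts=np.array([px("top",u,v,.014)[:2] for v,u in np.argwhere(q)]);print(q.sum(),cv2.minAreaRect((pts*1000).astype(np.float32)))
E
```

```text
time: 15.05
eef_pos: [0.5603, -0.2474, 0.0007]
tcp_rot: [0.772, 0.636, -0.001, 0.0]
contact_force: [-1.2, 0.1, 5.2]
opening: 0.204
finger_force: 99.4
time: 15.95
eef_pos: [0.4776, -0.2298, 0.1298]
tcp_rot: [0.772, 0.636, -0.001, -0.001]
contact_force: [-0.7, 0.5, -0.7]
opening: 0.452
finger_force: 0.0
[4.0, 3.38, -0.03, -0.003, 0.003, 1.57]
[4.0, 3.42, 12.57, -0.003, 0.003, 1.57]
413 ((516.5693359375, -250.52389526367188), (262.330078125, 199.6292266845703), 26.682180404663086)
```

View pics/t3.png

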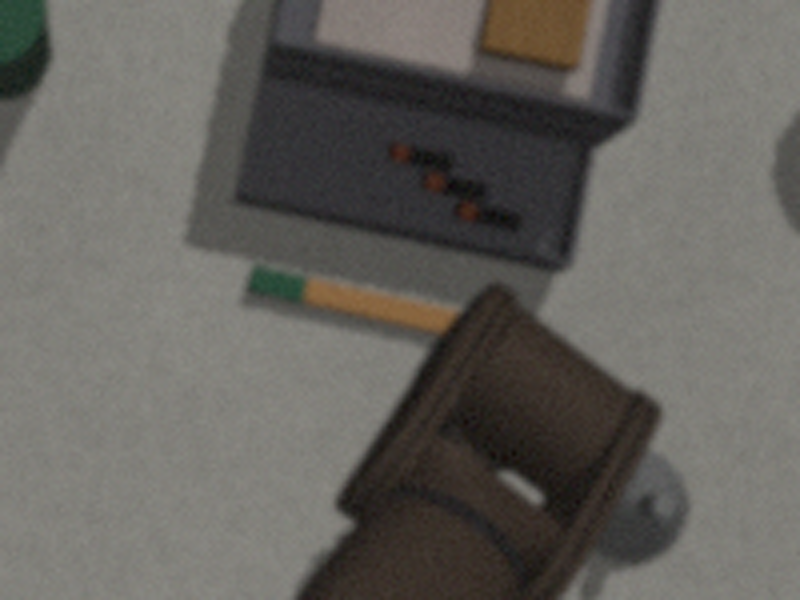

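The picture shows the stick released and parallel to the tray front, its green end at (255,280) in the crop and the gap visible. Next I turn the tool and push the stick flush with two spread fingertips.

```bash
python3 -m crank '[[0,0.7,0,0,0,0.15],[1,1.4,0,0,0,0.3],[2,2,0,0,0,0.45],[3,2.7,0,0,0,0.6],[4,3.4,0,0,0,0.75],[4,3.4,0,0,0,0.9],[4,3.4,0,0,0,1.05],[4,3.4,0,0,0,1.2],[4,3.4,0,0,0,1.35],[4,3.4,0,0,0,1.5]]' 0.6 && python3 -m crank '[[0,0,1,0,0,0.07],[0,0,5,0,0,0.07],[0,0,9,0,0,0.07],[0,0,11,0,0,0.07],[0,0,12,0,0,0.07],[0,0,12.4,0,0,0.07],[0,0,12.4,0,0,0.07]]'
python3 - <<'E'
from h import *
ty=np.array([np.cos(1.379),np.sin(1.379)]);tx=np.array([ty[1],-ty[0]]);m=np.array([.6215,-.217])
for a in(-.105,-.045,-.031): print(row(np.r_[m+a*tx,.001],ori(1.379-np.pi/2)))
E
```

```text
time: 17.0
eef_pos: [0.5236, -0.1992, 0.1301]
tcp_rot: [0.998, -0.063, 0.0, 0.001]
contact_force: [0.5, 0.1, 0.7]
opening: 0.603
finger_force: 0.0
time: 17.7
eef_pos: [0.5233, -0.1994, 0.0062]
tcp_rot: [0.995, -0.095, 0.0, 0.001]
contact_force: [-0.6, -0.2, -0.1]
opening: 0.598
finger_force: 0.0
[-0.53, -0.15, 0.52, 0.001, -0.001, 0.001]
[5.47, -0.14, 0.53, 0.001, -0.001, 0.001]
[6.87, -0.14, 0.53, 0.001, -0.001, 0.001]
```

```bash
python3 -m crank '[[-0.3,-0.1,0.5,0,0,0],[1,-0.1,0.5,0,0,0],[2,-0.1,0.5,0,0,0],[3,-0.1,0.5,0,0,0],[3.8,-0.1,0.5,0,0,0],[4.6,-0.1,0.5,0,0,0],[5.2,-0.1,0.5,0,0,0],[5.6,-0.1,0.5,0,0,0],[5.9,-0.1,0.5,0,0,0],[5.9,-0.1,0.5,0,0,0]]'
```

```text
time: 18.7
eef_pos: [0.5809, -0.2093, 0.0006]
tcp_rot: [0.995, -0.095, -0.0, 0.001]
contact_force: [-0.8, -0.6, 0.4]
opening: 0.599
finger_force: 0.0
```

```bash
python3 -m crank '[[0.2,0,0,0,0,0],[0.4,0,0,0,0,0],[0.5,0,0,0,0,0],[0.5,0,0,0,0,0]]'
python3 - <<'E'
from h import *
ty=np.array([np.cos(1.379),np.sin(1.379)]);tx=np.array([ty[1],-ty[0]]);m=np.array([.6215,-.217])
s=ctrl.get_state();print((s["eef_pos"][:2]-m)@tx,(s["eef_pos"][:2]-m)@ty,s["contact_force"][:2]@tx)
E
```

```text
time: 19.1
eef_pos: [0.5856, -0.2102, 0.0007]
tcp_rot: [0.995, -0.095, -0.0, 0.001]
contact_force: [-0.1, -0.1, 0.0]
opening: 0.598
finger_force: 0.0
-0.036574200064447504 -0.00021226178085837115 -0.08658999938674596
```

Not at the wall yet, so I step on until the force rises.

```bash
python3 -m crank '[[0.1,0,0,0,0,0],[0.2,0,0,0,0,0],[0.3,0,0,0,0,0],[0.4,0,0,0,0,0],[0.4,0,0,0,0,0]]'; python3 -m crank '[[0.1,0,0,0,0,0],[0.2,0,0,0,0,0],[0.3,0,0,0,0,0],[0.3,0,0,0,0,0]]'
```

```text
time: 19.6
eef_pos: [0.5896, -0.211, 0.0007]
tcp_rot: [0.995, -0.095, -0.0, 0.001]
contact_force: [0.0, -0.2, -0.1]
opening: 0.601
finger_force: 0.0
time: 20.0
eef_pos: [0.5925, -0.2116, 0.0007]
tcp_rot: [0.995, -0.095, -0.0, 0.001]
contact_force: [-0.3, -0.2, -0.1]
opening: 0.603
finger_force: 0.0
```

```bash
python3 -m crank '[[0.1,0,0,0,0,0],[0.2,0,0,0,0,0],[0.3,0,0,0,0,0],[0.3,0,0,0,0,0]]'; python3 -m crank '[[0.1,0,0,0,0,0],[0.2,0,0,0,0,0],[0.3,0,0,0,0,0],[0.3,0,0,0,0,0]]'
python3 - <<'E'
from h import *
p,d=ctrl.read_camera("side");np.savez("s4.npz",p=p,d=d)
h=cv2.cvtColor(p,cv2.COLOR_BGR2HSV);q=cv2.inRange(h,(5,110,60),(20,255,255));q[:100]=0;q[170:]=0;q[:,:210]=0;q[:,340:]=0
v,u=np.nonzero(q);ty=np.array([np.cos(1.379),np.sin(1.379)]);tx=np.array([ty[1],-ty[0]]);m=np.array([.6215,-.217])
P=np.array([px("side",a,b,.014)[:2]-m for a,b in zip(u,v)]);print(len(P),np.percentile(P@tx,[5,50,95]),np.percentile(P@ty,[5,50,95]))
E
```

```text
time: 20.4
eef_pos: [0.5938, -0.2118, 0.0006]
tcp_rot: [0.995, -0.095, -0.003, 0.0]
contact_force: [-5.1, 1.5, 3.5]
opening: 0.597
finger_force: 2.9
time: 20.8
eef_pos: [0.5938, -0.2117, 0.0006]
tcp_rot: [0.995, -0.095, -0.007, -0.001]
contact_force: [-14.8, 1.4, 11.4]
opening: 0.606
finger_force: 7.3
71 [-0.01955177 -0.00919048  0.06749484] [-0.07682246  0.03115538  0.05581686]
```

The stick is flush: the force rose to 15 N with no further travel. I back off and check.

```bash
python3 -m crank '[[-1,0,-0.2,0,0,0],[-3,0,-0.5,0,0,0],[-5,0,-3,0,0,0],[-7,0,-7,0,0,0],[-9,0,-11,0,0,0],[-11,0,-14,0,0,0],[-11,0,-14,0,0,0],[-11,8,-14,0,0,0],[-11,12,-14,0,0,0],[-11,12,-14,0,0,0]]'
python3 - <<'E'
from h import *
p,d=ctrl.read_camera("top");s,_=ctrl.read_camera("side")
h=cv2.cvtColor(p,cv2.COLOR_BGR2HSV);q=((h[...,1]>90)&(h[...,0]<90)).astype(np.uint8);q[:160]=0;q[200:]=0;q[:,:265]=0;q[:,370:]=0
N,L,S,_=cv2.connectedComponentsWithStats(q);print(S)
ty=np.array([np.cos(1.379),np.sin(1.379)]);tx=np.array([ty[1],-ty[0]]);m=np.array([.6215,-.217])
pts=np.array([px("top",u,v,.014)[:2]-m for v,u in np.argwhere(q>0)]);a=pts@tx;b=pts@ty
k=abs(a-np.median(a))<.015;print("x",np.median(a[k]),"y range",b[k].min(),b[k].max(),"slope",np.polyfit(b[k],a[k],1)[0])
a=cv2.resize(p[130:200,265:385],(400,233),interpolation=cv2.INTER_CUBIC);b=cv2.resize(s[90:170,180:320],(400,233),interpolation=cv2.INTER_CUBIC)
g=[cv2.resize(beads(n,i),(400,360)) for n,i in(("top",p),("side",s))]
cv2.imwrite("pics/fin.png",np.vstack([np.hstack([a,b]),np.hstack(g)]))
E
```

```text
time: 21.85
eef_pos: [0.4673, -0.3128, 0.1405]
tcp_rot: [0.995, -0.096, 0.001, 0.001]
contact_force: [0.0, 0.5, 0.5]
opening: 0.603
finger_force: 0.0
[[     0      0    512    384 196228]
 [   335    160      6      5     20]
 [   342    163      1      1      1]
 [   288    164      3      4      5]
 [   292    164      5      5      9]
 [   299    164     53     18    342]
 [   286    166      1      1      1]
 [   296    168      1      2      2]]
x -0.007026885394893359 y range -0.10158384976716582 0.10247133257704677 slope -0.004510294237070467
top g [(2503, -39, 47), (2461, 42, 49), (2491, -3, -32)]
top w [(7579, -111, 61), (8536, 60, 107), (2078, -41, 18), (2200, 34, 20), (4999, 118, -52), (2472, -1, -62), (1137, -71, -125)]
side g [(3026, -42, 45), (3052, 39, 47), (3081, -6, -34)]
side w [(127413, -8, -7), (7308, 60, 111)]
```

View pics/fin.png

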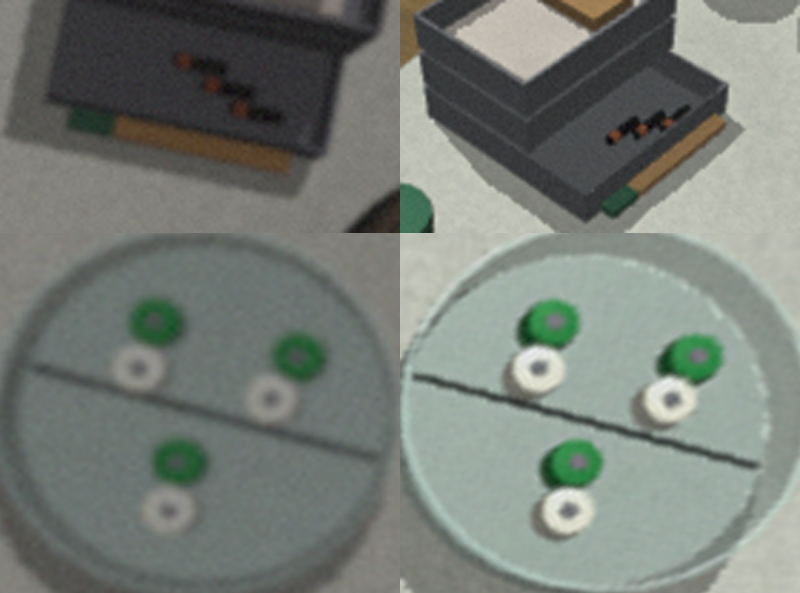

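The final picture shows the stick flat and flush along the tray front, from (70,118) to (290,165) in the top-left panel. Each half of the dish holds green and white beads well clear of the line, and the robot is clear of everything.

```bash
python3 -c "
from plant import ctrl
print(ctrl.sign_off())"
```

```text
the job is handed in; nothing more can be done
None
```

I stirred the beads, laid the stick flush along the middle of the lowest tray's front, let go, and handed the job in at about 22 s; in the last pictures both halves held green and white beads and every bead had moved over 1 cm, but sign-off returned no verdict.

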